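# Turn the stacked parts tote and nest it in its bin

### The job

The blue parts tote stands stacked on the grey bin, its yellow end over the bin's grey end. Lift it clear of the bin, turn it half a turn, and nest it inside the bin: feel gently for the pockets, since the bin is not in the middle of its holder, then press the tote fully home past the orange spring rollers without forcing it, and let go. Keep the camera module in the tote and leave the other things on the mat where they are.

Things in the scene. Friction and masses are not known exactly. Their poses are not given: they have to be found in the camera images.
- tote: Blue stack-nest parts tote, open on top, 120 x 66 x 50 mm (x, y, z), 4 mm walls, about 0.15 kg. Origin: centre of its underside; z up; +x points to its yellow-striped end. A square carrying post, 26 x 26 mm, rises in its centre to 88 mm above the underside; grip it across x or across y. It starts stacked on the grey bin, its x opposite to the holder's, its lower 20 mm inside the bin.
- tote_lugs (a point): Point amid the tote's four lugs, at the height of their undersides, 20 mm above the tote's underside. The lugs stick out 7 mm from the long (+y, -y) sides, each 12 mm wide along x and 16 mm tall, centred at tote x = +48 and -20 mm on both sides.
- tote_grip (a point): Grip point in the middle of the tote's square post, on the tote's axis, 72 mm above its underside (16 mm below the post's top).
- tote_yellow (a point): Point on top of the tote's yellow end, 58 mm from the tote's origin along its +x, 45 mm above its underside.
- dock: Black holder tray 206 x 104 mm, fixed on the mat. Origin: centre of its underside; z up; x along its long side. The grey lower bin is clamped in it (not measured by itself; under 100 N does not shift it): same axes as the holder, centred in y, but along x anywhere up to 14 mm either side of the holder's centre. Bin 166 x 85 mm outside, 154 x 69 mm inside, yellow end wall at +x.
- dock_rim (a point): Above the holder's origin at the height of the bin's rim, 55 mm above the holder's underside. The bin's long walls are 8 mm thick with pockets for the lugs, open at the top, 14.2 mm wide, 18 mm deep, centred at x = +48 and -20 mm from the bin's centre. With ends opposed, or lugs over 1.1 mm off the pockets, the lugs rest on the rim: tote underside then 35 mm above the holder's.
- dock_nest (a point): Above the holder's origin, 17 mm above its underside: the height of the tote's underside when fully nested (yellow over yellow, lugs on the pocket floors, tote centred on the bin, wherever the bin is along x). When its lower part is in the bin, the tote has 17 mm of play to each end wall, counted from the nesting position, and 1.5 mm to each side wall.
- dock_rollers (a point): Above the holder's origin, 24 mm above its underside: height of the two orange spring rollers in the bin's long walls. They grip the tote over about the last 10 mm of its way down. Its weight does not overcome them; it takes a push of roughly 5 to 12 N. Pushing the tote against the bin or holder with over 20 N, down or sideways, is forcing it.
- module: Grey phone camera module 22 x 22 x 10 mm, 12 g, lying loose in the tote on its 4 mm floor, between the post and the yellow end. Origin: centre of its underside.
- tin: Closed stainless parts tin, 72 mm across, 40 mm tall. Origin: centre of underside. Bystander.
- cup: Pale silicone suction cup, 48 mm across, 34 mm tall. Origin: centre of underside. Bystander.
- spudger: Black spudger about 146 x 12 x 7 mm lying along its x. Origin: middle of its underside. Bystander.
- phone: Dark phone 148 x 71 x 8 mm lying flat. Origin: centre of underside. Bystander.
- driver: Small screwdriver about 150 mm long, lying along its x. Bystander.
There are look-alikes about, which are no part of the job. Of the things shaped like the tote, the blue one is meant.

How it is judged (in metres and radians):
On the way, in this order (a step that is already met when the one before it is completed fails the run):
1. the tote is lifted clear of the bin, its underside above the bin's rim (z of tote in the frame of dock above 0.057 m), for 0.1 s.
2. the tote has been turned half a turn and is back over the bin, yellow end over yellow end, not yet nested (x of tote_yellow in the frame of dock above 0.03 m and horizontal distance between tote and dock below 0.03 m and z of tote in the frame of dock above 0.022 m and angle between the x axis of tote and the x axis of dock, either way round below 0.15 rad), for 0.1 s.
At the end, for the whole second after the job is handed in: The tote is nested in the bin: yellow end over yellow end (in line within 0.06 rad), upright within 0.04 rad, its underside at most 19 mm above the holder's underside (2 mm from fully home), released and at rest, with the camera module still inside it (z of tote in the frame of dock between 0.0145 and 0.019 m and x of tote_yellow in the frame of dock above 0.04 m and horizontal distance between tote and dock below 0.018 m and angle between tote's own z axis and vertical below 0.04 rad and angle between the x axis of tote and the x axis of dock, either way round below 0.06 rad and linear speed of tote below 0.01 m/s and angular speed of tote below 0.1 rad/s and x of module in the frame of tote between -0.056 and 0.056 m and y of module in the frame of tote between -0.03 and 0.03 m and z of module in the frame of tote between 0 and 0.03 m); the robot touches nothing.
It fails at once if the tote is forced: over 40 N of contact between the tote and the bin or its holder, the squeeze of the rollers (about 12 N) counted in (contact force between tote and dock above 40 N).
It fails at once if another thing on the mat is moved by more than 20 mm (distance of any of tin, cup, spudger, phone, driver from where it was at the start of the episode above 0.02 m).
It also fails if it takes over 61 s, if anything falls off the work surface, if the arm or the gripper's body presses on something with over 40 N, if the wrist force passes 120 N, or if a joint passes its speed limit or range.

### The arm

A 7-joint arm with a two-finger parallel gripper is mounted at the origin on the work surface. World frame = base frame: x ahead of the robot, y to its left, z up, the work surface at z = 0. Lengths are in m, angles in degrees, forces in N, time in s.
With the tool pointing down it reaches from about 0.425 to 0.875 m from the base axis. Payload 4.7 kg.
Tool frame: the origin (TCP) lies midway between the tips of the shut fingers; the grasp point (between the pads) lies 19 mm behind it; z points along the fingers, y is the line along which they close (so a half turn about z gives the same grasp; the last joint's range is limited). The gripper opens to 87 mm and grips with 3 to 60 N. Pads are 19 mm wide; open, the fingers measure 117 mm over their backs; the gripper's body (75 mm by 190 mm) begins 51 mm behind the grasp point.
Start: joints at [76.438, 18.392, -4.016, 83.108, 1.295, 78.541, -3.26], TCP at [0.161, -0.63, 0.223] pointing down, gripper open.
Joint ranges: [-163.93, 163.93], [-17.29, 119.83], [-79.2, 71.16], [3.27, 140.29], [-89.18, 269.18], [5.43, 117.66], [-154.24, 154.24]. Speed limits (degrees/s): [147.25, 147.25, 180, 180, 180, 180, 180].

### API

Orientations are given as [roll, pitch, yaw] about the fixed x, y, z axes, in that order (R = Rz(yaw) Ry(pitch) Rx(roll)).
In Python, from cell import env, viewer, boxes_of, masks_of gives the robot as it stands. The module is installed in compiled form; this text tells all that it offers.
- The arm moves only by the tool apply_moves, never from a script. Its argument "moves" is a list of rows, each a list of 7 numbers: the shift along the tool's x, y, z scaled (see below), then the turn, a rotation vector about the tool's x, y, z scaled (see below), then the opening, from 0 (shut) to 1 (fully open). A call has 1 to 20 rows; each row is the pose to reach, as a shift and turn from the pose commanded when the call began, along the tool's axes at that moment; what a row does not reach only later rows make up. The controller multiplies each number of a shift by 0.2 m and each number of a turn by 1.5 rad. A row lasts 1/10 s, in which the tool goes at most 50 mm and 8.59 degrees, less where a joint would pass 70% of its speed; a pose out of reach is approached as far as the arm can. A call with a number of a shift or a turn outside -1 to 1 is refused whole. A call with a gripper value outside its range is refused whole. The fingers move at their own pace and stop on an object; "grip_force" is the grip in N (left out, the last holds). Time passes only in rows, so rows that repeat a pose let the fingers close. It gives the time, the measured TCP pose, the force, the opening and the grip force at its end, in the units of the state.
- env.get_obs(): the state, without advancing time (a new reading comes with each control period).
- viewer.read_camera(name): name is "scene" or "top"; returns the picture (384x512x3 uint8, red, green, blue); there is no depth.
- viewer.get_calibration(name): a dict with "fov_y" (degrees; the focal length in pixels is half the picture's height over the tangent of half this angle, whatever the lens; pixels are square), "cx", "cy" (the principal point, pixels), "position" and "orientation" of the camera in the world. Camera axes: x right, y up, looking along -z (the intrinsics and any distortion apply to the point x, -y, -z); pixel columns grow to the right and rows downward; lengths in m; the calibration is good to about 2 mm. A picture is of the moment at which its call begins. get_calibration takes no time and is no camera call.
- env.sign_off(): hands the job in; it is judged then, once.
Trained networks look in the newest picture that a camera, given by its name, has taken for a name from the list of things; names that differ only in an ending like _2 or _b are one class to them, and where a whole thing is asked for, a point or a joint stands for the part that bears it (a point fixed in the world has none). Each returns a list of dicts, best first, with "conf" (0 to 1); they miss things now and then, are a little off and sometimes report something else, mostly with a low value. They report only what shows in the picture. A call takes as long as a camera call. They do not tell look-alikes from the thing itself.
- boxes_of(camera, target): "location" ([column, row] in pixels, amid what is visible of it).
- masks_of(camera, target): "pixels" (384x512 bool, what is visible of it) and "location" ([column, row] in pixels, amid what is visible of it).
The state is a dict: "time_s": time; "qpos": joint angles; "joint_velocities": joint speeds; "effort": joint torques, N m; "tool_pos": TCP position; "tool_rot": TCP orientation; "force": force on the tool from outside, world axes, zero at the start; "wrist_torque": the same for the moment, N m; "grip_width": finger opening in m; "grasp_force": force on a finger pad.
Only numpy, scipy, OpenCV 4.12 (cv2) and the standard library are available. Lean on these libraries where they do the work, as an engineer would, in place of code of your own. Each camera call takes 0.05 s, during which the arm holds its last target. There are 200 camera calls.

## Working session

There is one attempt and no reset: what is moved stays moved. The work goes in short steps, Python scripts to look and compute and a tool call to move; the robot and the scene stay as the last step left them, time stands still between calls to the robot, and variables do not carry over. Pictures are saved under pics/ and viewed, at most 10 in all, crops included, and the job is handed in when it is done.

Besides the shell and the picture viewer there is one more tool, called after "Emit:" as name(argument=value, ...) on one line, values as JSON. apply_moves: Moves the arm, as the interface text tells. Shifts and turns lie within -1 to 1; 1 stands for 0.2 m of shift or 1.5 rad of turn. Its arguments: {"type":"object","properties":{"moves":{"type":"array","items":{"type":"array","items":{"type":"number","minimum":-1,"maximum":1}}},"grip_force":{"type":"number"}},"required":["moves"]}

```bash
mkdir -p pics; cat > h.py <<'E'
import numpy as np, cv2
from scipy.spatial.transform import Rotation as R
from cell import env, viewer, boxes_of, masks_of
def cal(n):
    c=viewer.get_calibration(n); return c
E
python3 - <<'E'
from h import *
for n in("scene","top"):
    im=viewer.read_camera(n); cv2.imwrite(f"pics/{n}0.png",im[:,:,::-1]); print(n,cal(n))
    for t in("tote","dock","module","tote_grip","tote_yellow","dock_rim","tin","cup"):
        print(t,[(np.round(d["location"],1).tolist(),round(d["conf"],2)) for d in boxes_of(n,t)])
print(env.get_obs())
E
```

```text
scene {'fov_y': 54.8656593445014, 'cx': 256.2787193893394, 'cy': 184.509206476822, 'position': array([ 1.0061482 , -0.31434427,  1.00228514]), 'orientation': array([33.52392833,  0.84590906, 56.92904538])}
tote [([298.8, 92.5], 0.95), ([299.3, 195.9], 0.77)]
dock [([298.1, 220.6], 0.89), ([301.7, 192.9], 0.23)]
module []
tote_grip [([302.4, 194.9], 0.95), ([297.5, 92.8], 0.71)]
tote_yellow [([300.1, 195.4], 0.8), ([298.2, 92.6], 0.77)]
dock_rim [([294.9, 219.9], 0.86)]
tin [([320.6, 143.9], 0.8)]
cup [([197.8, 289.5], 0.73)]
top {'fov_y': 55.439230442541124, 'cx': 252.22050720766597, 'cy': 192.9106418973309, 'position': array([0.41214015, 0.01204678, 1.11287959]), 'orientation': array([  6.01528207,  -1.33453418, -90.40972103])}
tote [([213.3, 174.5], 0.89), ([117.8, 307.8], 0.82)]
dock [([220.8, 186.6], 0.6)]
module [([210.8, 186.5], 0.55), ([354.5, 228.4], 0.2)]
tote_grip [([212.7, 174.1], 0.81), ([113.1, 307.8], 0.64), ([358.1, 226.7], 0.3)]
tote_yellow [([208.4, 169.2], 0.77), ([114.6, 307.1], 0.69)]
dock_rim [([217.6, 192.7], 0.64)]
tin [([146.5, 222.8], 0.92), ([352.8, 226.5], 0.68)]
cup [([336.8, 156.5], 0.69)]
{'time_s': 0.9, 'qpos': array([76.4377892 , 18.39087759, -4.01501744, 83.10639998,  1.2937536 ,
       78.54064753, -3.26036435]), 'joint_velocities': array([ 0.02169504, -0.04145261,  0.04396802,  0.0387958 ,  0.02471171,
        0.02064128,  0.04429458]), 'effort': array([-5.26574458e-04, -4.91097808e+01, -4.03251881e-01, -3.12774146e+01,
       -6.37230277e-02,  3.37312301e-02,  1.97260925e-05]), 'tool_pos': array([ 0.16129567, -0.62970264,  0.22260834]), 'tool_rot': array([1.79992869e+02, 1.79207345e-03, 1.43693422e+01]), 'force': array([0.06429236, 0.1238191 , 1.02160772]), 'wrist_torque': array([0.04431802, 0.07695718, 0.06634045]), 'grasp_force': 0.0, 'grip_width': 0.08688932105063363}
```

View pics/scene0.png

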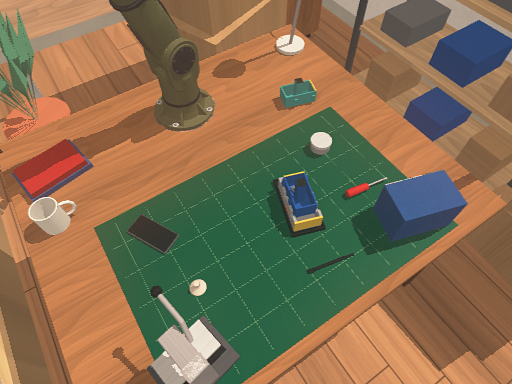

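View pics/top0.png

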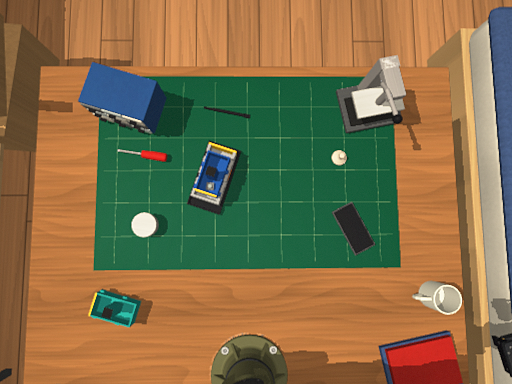

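The blue tote is at about (213,174) in the top picture and (299,196) in the scene picture. The teal look-alike is at (115,307) and (298,92). I'll zoom in on both and locate points.

```bash
python3 - <<'E'
import cv2,numpy as np
a=cv2.imread("pics/top0.png")[130:225,170:260]; b=cv2.imread("pics/scene0.png")[160:245,260:340]
a=cv2.resize(a,(400,int(400*95/90)),interpolation=cv2.INTER_CUBIC);b=cv2.resize(b,(400,int(400*85/80)),interpolation=cv2.INTER_CUBIC)
h=max(a.shape[0],b.shape[0]);o=np.zeros((h,800,3),np.uint8);o[:a.shape[0],:400]=a;o[:b.shape[0],400:]=b
cv2.imwrite("pics/z0.png",o)
E
```

```text
(no output)
```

View pics/z0.png

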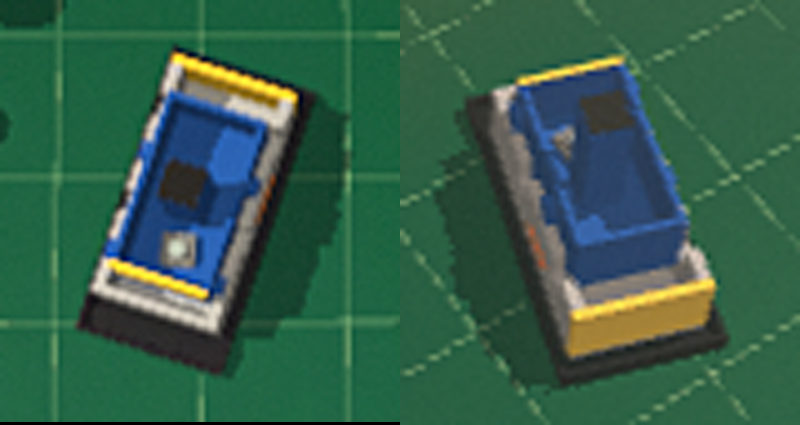

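The zoomed crop shows the bin's yellow end facing away from the robot and the tote's yellow end near it. The post is at top (211.2,171.4) and scene (301,182.4). I'll fit a pose from the corners.

```bash
cat >> h.py <<'E'
from scipy.optimize import least_squares
def proj(n,P):
    c=cal(n);f=192/np.tan(np.radians(c["fov_y"]/2))
    q=R.from_euler("xyz",c["orientation"],degrees=True).inv().apply(np.atleast_2d(P)-c["position"])
    return np.c_[c["cx"]+f*q[:,0]/-q[:,2],c["cy"]+f*q[:,1]/q[:,2]]
def tri(pa,pb):
    return least_squares(lambda p:np.r_[proj("top",p)[0]-pa,proj("scene",p)[0]-pb],[.5,.05,.05])
E
cat > fit.py <<'E'
from h import *
T=lambda u,v:(170+u/4.444,130+v/4.444)
S=lambda u,v:(260+(u-400)/5,160+v/5)
r=tri(T(183,184),S(605,112)); print("post top",r.x,r.fun)
r=tri(T(172,53),S(518,80)); print("bin yellow?",r.x,r.fun)
# (camera,frame,local xyz,px)
o=[]
B=lambda x,y,z:("B",x,y,z); H=lambda x,y,z:("H",x,y,z); Tt=lambda x,y,z:("T",x,y,z)
o+=[("top",B(.083,.0425,.055),T(172,53)),("top",B(.083,-.0425,.055),T(298,98)),("top",B(-.083,.0425,.055),T(92,293)),("top",B(-.083,-.0425,.055),T(222,335))]
o+=[("top",H(-.103,-.052,0),T(232,377)),("top",H(-.103,.052,0),T(79,330))]
o+=[("top",Tt(.06,.033,.085),T(212,297)),("top",Tt(.06,-.033,.085),T(108,265)),("top",Tt(-.06,.033,.085),T(268,127)),("top",Tt(-.06,-.033,.085),T(170,95)),("top",Tt(0,0,.123),T(183,184)),("scene",Tt(0,0,.123),S(605,112))]
# scene: nearest end in the picture = bin yellow or grey end; try both
near=[(568,312),(713,283),(562,385),(728,343)]
for sg in(1,):
    q=o+[("scene",B(.083*sg,-.0425*sg,.055),S(*near[0])),("scene",B(.083*sg,.0425*sg,.055),S(*near[1])),("scene",H(.103*sg,-.052*sg,0),S(*near[2])),("scene",H(.103*sg,.052*sg,0),S(*near[3]))]
    def res(p,full=False):
        x,y,a,z,s,t=p; out=[]
        for n,(k,u,v,w),px in q:
            if k=="B":u=u+s
            if k=="T":u,v=t-u,-v
            c,d=np.cos(a),np.sin(a)
            out.append(proj(n,[x+c*u-d*v,y+d*u+c*v,z+w])[0]-px)
        return np.array(out).ravel()
    f=least_squares(res,[.45,.09,-.3,0,0,0],loss="soft_l1"); print(sg,f.x,np.degrees(f.x[2])); print(np.round(res(f.x).reshape(-1,2),1).tolist())
    x,y,a,z,s,t=f.x; print("post xy",x+np.cos(a)*t,y+np.sin(a)*t)
E
python3 fit.py
```

```text
post top [0.57617244 0.10082375 0.1252463 ] [-0.34718917 -0.20701109 -0.41853231  0.05781117]
bin yellow? [0.60925671 0.06264185 0.237555  ] [13.791264    8.2337046  16.50796651 -2.29523539]
1 [ 0.57688814  0.09875151 -0.30852871  0.00547373  0.00336864 -0.00168713] -17.67739271451174
[[0.1, 0.6], [-0.6, -1.0], [0.3, 0.4], [-0.9, -0.3], [-1.3, -0.2], [0.4, 0.2], [-0.6, 0.4], [0.4, 0.6], [-0.2, -1.5], [-0.3, -1.2], [0.1, -0.1], [-1.0, -0.5], [0.5, 0.8], [-0.5, -0.6], [-0.9, 0.5], [-1.0, 0.2]]
post xy 0.5752806761095641 0.0992638139126751
```

The fit is good to about 1 px: dock at (0.577, 0.099) with yaw −17.7°, post at (0.576, 0.100), post top at z 0.125. Next I'll travel there in an arc.

Emit:
apply_moves(moves=[[0.14,-0.09,0,0,0,0,1],[0.3,-0.2,0,0,0,0,1],[0.5,-0.35,0,0,0,0,1],[0.7,-0.48,0,0,0,0,1],[0.82,-0.57,0,0,0,0,1],[0.82,-0.57,0,0,0,0,1]], grip_force=20)

```text
time_s: 1.5
tool_pos: [0.2968, -0.4742, 0.2232]
tool_rot: [-180.0, -0.1, 14.9]
force: [-0.1, -0.0, 0.2]
grip_width: 0.087
grasp_force: 0.0
```

Emit:
apply_moves(moves=[[0.2,-0.14,0,0,0,0,1],[0.4,-0.28,0,0,0,0,1],[0.6,-0.42,0,0,0,0,1],[0.8,-0.55,0,0,0,0,1],[0.82,-0.57,0,0,0,0,1],[0.82,-0.57,0,0,0,0,1]])

```text
time_s: 2.1
tool_pos: [0.4233, -0.3266, 0.2227]
tool_rot: [180.0, 0.0, 14.6]
force: [-0.8, -0.4, -0.6]
grip_width: 0.0873
grasp_force: 0.0
```

Emit:
apply_moves(moves=[[0.12,-0.18,0,0,0,0,1],[0.25,-0.37,0,0,0,0,1],[0.38,-0.56,0,0,0,0,1],[0.5,-0.75,0,0,0,0,1],[0.63,-0.94,0,0,0,0,1],[0.63,-0.94,0,0,0,0,1]])

```text
time_s: 2.7
tool_pos: [0.4994, -0.109, 0.2231]
tool_rot: [-179.9, -0.1, 14.8]
force: [0.2, 0.2, 0.1]
grip_width: 0.0872
grasp_force: 0.0
```

Emit:
apply_moves(moves=[[0.12,-0.18,0,0,0,0.09,1],[0.25,-0.37,0,0,0,0.18,1],[0.38,-0.56,0,0,0,0.27,1],[0.5,-0.75,0,0,0,0.36,1],[0.63,-0.94,0,0,0,0.373,1],[0.63,-0.94,0,0,0,0.373,1],[0.63,-0.94,0,0,0,0.373,1]])

```text
time_s: 3.4
tool_pos: [0.5737, 0.0988, 0.222]
tool_rot: [180.0, 0.0, -17.6]
force: [-0.0, -1.4, 0.1]
grip_width: 0.0871
grasp_force: 0.0
```

```bash
python3 - <<'E'
from h import *
o=env.get_obs();print(o["qpos"],o["tool_pos"],o["tool_rot"],o["force"])
E
```

```text
[  21.57646688   13.77270183  -39.62446601   92.01800114    8.93722922
   77.48689517 -126.80888293] [0.57371892 0.0987974  0.22197346] [ 1.79981086e+02  4.42179854e-02 -1.76209415e+01] [-0.00239915 -1.35183603  0.07645245]
```

Emit:
apply_moves(moves=[[0.01,-0.005,0.15,0,0,0,1],[0.01,-0.005,0.3,0,0,0,1],[0.01,-0.005,0.45,0,0,0,1],[0.01,-0.005,0.55,0,0,0,1],[0.01,-0.005,0.6,0,0,0,1],[0.01,-0.005,0.645,0,0,0,1],[0.01,-0.005,0.645,0,0,0,1]])

```text
time_s: 4.1
tool_pos: [0.5753, 0.0979, 0.0929]
tool_rot: [179.9, 0.0, -17.8]
force: [0.2, -0.7, 0.8]
grip_width: 0.087
grasp_force: 0.0
```

```bash
python3 - <<'E'
from h import *
im=viewer.read_camera("scene"); a=im[130:240,250:360,::-1]
im=viewer.read_camera("top"); b=im[110:220,160:270,::-1]
cv2.imwrite("pics/g1.png",cv2.resize(np.hstack([a,b]),(800,400),interpolation=cv2.INTER_CUBIC))
E
```

```text
(no output)
```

View pics/g1.png

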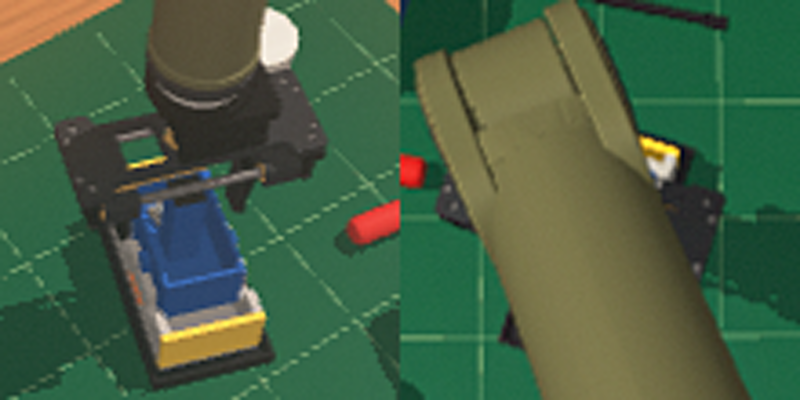

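The fingers straddle the tote with the post between them, around (190,180) in the left crop. Close the gripper.

Emit:
apply_moves(moves=[[0,0,0,0,0,0,0.6],[0,0,0,0,0,0,0.35],[0,0,0,0,0,0,0.2],[0,0,0,0,0,0,0.1],[0,0,0,0,0,0,0.1],[0,0,0,0,0,0,0.1],[0,0,0,0,0,0,0.1]], grip_force=25)

```text
time_s: 4.9
tool_pos: [0.5754, 0.0997, 0.0935]
tool_rot: [180.0, -0.0, -17.7]
force: [0.6, 0.2, -0.2]
grip_width: 0.039
grasp_force: 0.0
```

Emit:
apply_moves(moves=[[0,0,0,0,0,0,0.1],[0,0,0,0,0,0,0.1],[0,0,0,0,0,0,0.1],[0,0,0,0,0,0,0.1]], grip_force=25)

```text
time_s: 5.3
tool_pos: [0.5758, 0.101, 0.0938]
tool_rot: [-179.9, -0.0, -17.7]
force: [1.0, 4.0, -0.4]
grip_width: 0.0258
grasp_force: 24.9
```

Emit:
apply_moves(moves=[[0,0,-0.03,0,0,0,0.1],[0,0,-0.08,0,0,0,0.1],[0,0,-0.14,0,0,0,0.1],[0,0,-0.2,0,0,0,0.1],[0,0,-0.26,0,0,0,0.1],[0,0,-0.3,0,0,0,0.1],[0,0,-0.3,0,0,0,0.1],[0,0,-0.3,0,0,0,0.1]])

```text
time_s: 6.1
tool_pos: [0.5753, 0.0993, 0.1535]
tool_rot: [180.0, -0.0, -17.7]
force: [0.7, 0.5, -3.3]
grip_width: 0.0258
grasp_force: 24.9
```

Emit:
apply_moves(moves=[[0,0,0,0,0,-0.04,0.1],[0,0,0,0,0,-0.1,0.1],[0,0,0,0,0,-0.17,0.1],[0,0,0,0,0,-0.25,0.1],[0,0,0,0,0,-0.33,0.1],[0,0,0,0,0,-0.41,0.1],[0,0,0,0,0,-0.49,0.1],[0,0,0,0,0,-0.57,0.1],[0,0,0,0,0,-0.64,0.1],[0,0,0,0,0,-0.698,0.1]])

```text
time_s: 7.1
tool_pos: [0.5749, 0.0994, 0.1526]
tool_rot: [-180.0, 0.1, 42.5]
force: [0.2, -0.2, -1.1]
grip_width: 0.0259
grasp_force: 24.9
```

Emit:
apply_moves(moves=[[0,0,0,0,0,-0.07,0.1],[0,0,0,0,0,-0.14,0.1],[0,0,0,0,0,-0.21,0.1],[0,0,0,0,0,-0.28,0.1],[0,0,0,0,0,-0.35,0.1],[0,0,0,0,0,-0.42,0.1],[0,0,0,0,0,-0.49,0.1],[0,0,0,0,0,-0.56,0.1],[0,0,0,0,0,-0.63,0.1],[0,0,0,0,0,-0.698,0.1]])

```text
time_s: 8.1
tool_pos: [0.5749, 0.0993, 0.1527]
tool_rot: [-179.9, 0.0, 102.5]
force: [0.1, 0.0, -1.5]
grip_width: 0.0258
grasp_force: 24.9
```

Emit:
apply_moves(moves=[[0,0,0,0,0,-0.07,0.1],[0,0,0,0,0,-0.14,0.1],[0,0,0,0,0,-0.21,0.1],[0,0,0,0,0,-0.29,0.1],[0,0,0,0,0,-0.37,0.1],[0,0,0,0,0,-0.45,0.1],[0,0,0,0,0,-0.53,0.1],[0,0,0,0,0,-0.6,0.1],[0,0,0,0,0,-0.66,0.1],[0,0,0,0,0,-0.69,0.1],[0,0,0,0,0,-0.698,0.1],[0,0,0,0,0,-0.698,0.1],[0,0,0,0,0,-0.698,0.1]])

```text
time_s: 9.4
tool_pos: [0.5753, 0.0996, 0.1532]
tool_rot: [-180.0, -0.0, 162.2]
force: [0.3, -0.1, -1.6]
grip_width: 0.0257
grasp_force: 24.9
```

```bash
python3 - <<'E'
from h import *
o=env.get_obs();print(o["qpos"],o["tool_pos"],o["tool_rot"],o["force"])
im=viewer.read_camera("scene"); a=im[130:240,250:360,::-1]
im=viewer.read_camera("top"); b=im[110:220,160:270,::-1]
cv2.imwrite("pics/g2.png",cv2.resize(np.hstack([a,b]),(800,400),interpolation=cv2.INTER_CUBIC))
E
```

```text
[ 42.80809523  29.62244691 -71.34357606  96.25770866  28.93825897
  75.4375989   38.3357417 ] [0.57530339 0.09956516 0.15324542] [-1.79979025e+02 -2.07442321e-02  1.62231700e+02] [ 0.25975835 -0.11547614 -1.58097171]
```

View pics/g2.png

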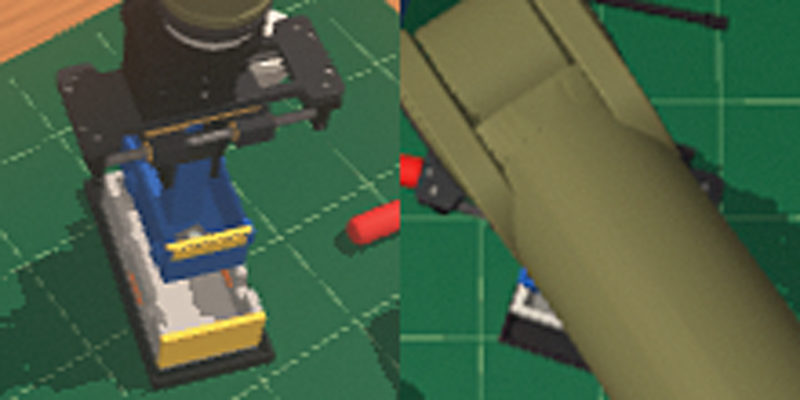

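The tote now has its yellow end over the bin's yellow end, and the module shows behind the stripe at (190,233). Lowering gently into the bin.

Emit:
apply_moves(moves=[[-0.005,0.004,0.05,0,0,0,0.1],[-0.005,0.004,0.1,0,0,0,0.1],[-0.005,0.004,0.15,0,0,0,0.1],[-0.005,0.004,0.18,0,0,0,0.1],[-0.005,0.004,0.2,0,0,0,0.1],[-0.005,0.004,0.21,0,0,0,0.1],[-0.005,0.004,0.21,0,0,0,0.1]])

```text
time_s: 10.2
tool_pos: [0.5763, 0.1007, 0.1129]
tool_rot: [-179.9, -0.0, 162.3]
force: [-3.6, -0.5, 8.4]
grip_width: 0.0254
grasp_force: 25.0
```

Early contact: the underside is on a side rim. The lateral evidence puts the bin's centre line about 1 mm lower, so back off, shift and retry.

Emit:
apply_moves(moves=[[0,0,-0.03,0,0,0,0.1],[0,-0.005,-0.03,0,0,0,0.1],[0,-0.005,-0.02,0,0,0,0.1],[0,-0.005,-0.01,0,0,0,0.1],[0,-0.005,0.0,0,0,0,0.1],[0,-0.005,0.0,0,0,0,0.1]])

```text
time_s: 10.8
tool_pos: [0.5764, 0.0995, 0.1129]
tool_rot: [-179.9, 0.0, 162.3]
force: [-3.1, -0.4, 9.0]
grip_width: 0.0259
grasp_force: 25.0
```

```bash
python3 - <<'E'
from h import *
o=env.get_obs();print(o["tool_pos"],o["tool_rot"],o["force"],o["wrist_torque"])
print(o["qpos"])
im=viewer.read_camera("scene"); a=im[140:230,260:350,::-1]
im=viewer.read_camera("top"); b=im[120:210,170:260,::-1]
cv2.imwrite("pics/g3.png",cv2.resize(np.hstack([a,b]),(800,400),interpolation=cv2.INTER_CUBIC))
E
```

```text
[0.57643108 0.09947495 0.11286006] [-1.79949108e+02  3.26998590e-02  1.62301169e+02] [-3.12586476 -0.37243079  9.04517576] [-0.50470153  0.68682747 -0.09588917]
[ 41.21790115  31.81676928 -69.22312161  98.62246529  31.31624074
  71.82342967  36.82750584]
```

View pics/g3.png

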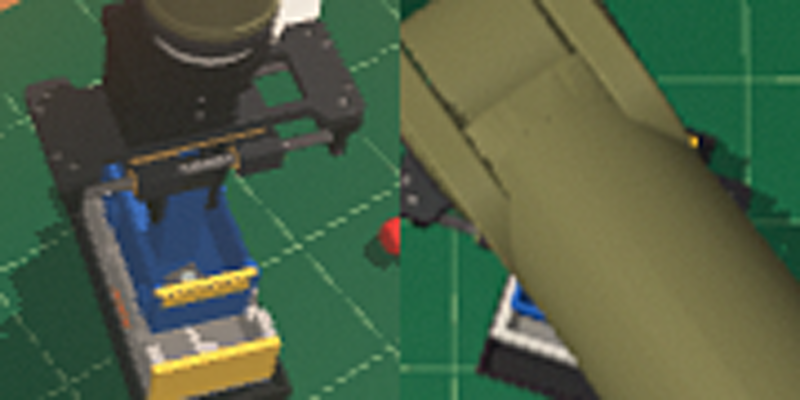

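The wrist moment and the picture both put the contact on the −y (left) wall, with the tote's lower edge on the rim at (152,328). So I'll shift toward +y.

Emit:
apply_moves(moves=[[0,0,-0.03,0,0,0,0.1],[0,0.011,-0.03,0,0,0,0.1],[0,0.011,-0.02,0,0,0,0.1],[0,0.011,-0.01,0,0,0,0.1],[0,0.011,0.0,0,0,0,0.1],[0,0.011,0.0,0,0,0,0.1]])

```text
time_s: 11.5
tool_pos: [0.5777, 0.1015, 0.1121]
tool_rot: [180.0, 0.1, 162.3]
force: [-0.0, -0.4, 4.0]
grip_width: 0.0263
grasp_force: 24.9
```

```bash
python3 - <<'E'
from h import *
o=env.get_obs();print(o["tool_pos"],o["force"],o["wrist_torque"])
E
```

```text
[0.57766124 0.10150698 0.11208531] [-0.0386294  -0.3924956   3.99163848] [-0.07223795  0.02581964  0.01180453]
```

Emit:
apply_moves(moves=[[0,0.002,0,0,0,0,0.1],[0,0.004,0,0,0,0,0.1],[0,0.006,0,0,0,0,0.1],[0,0.006,0,0,0,0,0.1]])

```text
time_s: 11.9
tool_pos: [0.5767, 0.1026, 0.1107]
tool_rot: [-180.0, -0.1, 162.3]
force: [0.4, 0.5, -1.4]
grip_width: 0.0261
grasp_force: 24.9
```

```bash
python3 - <<'E'
from h import *
o=env.get_obs();print(o["tool_pos"],o["force"],o["wrist_torque"])
E
```

```text
[0.57668661 0.10257639 0.11065978] [ 0.35228799  0.50016362 -1.40102913] [ 0.12352705 -0.21953529 -0.02416868]
```

It dropped in. Centre it a bit more and lower.

Emit:
apply_moves(moves=[[0,0.004,0.01,0,0,0,0.1],[0,0.004,0.02,0,0,0,0.1],[0,0.004,0.03,0,0,0,0.1],[0,0.004,0.04,0,0,0,0.1],[0,0.004,0.055,0,0,0,0.1],[0,0.004,0.055,0,0,0,0.1]])

```text
time_s: 12.5
tool_pos: [0.5773, 0.1031, 0.0999]
tool_rot: [-180.0, -0.0, 162.3]
force: [0.6, 0.1, -1.9]
grip_width: 0.0259
grasp_force: 24.9
```

```bash
python3 - <<'E'
from h import *
o=env.get_obs();print(o["tool_pos"],o["force"],o["wrist_torque"])
E
```

```text
[0.57726824 0.10309258 0.09993607] [ 0.61270216  0.14595506 -1.90238813] [ 0.09922601 -0.15641898 -0.00374877]
```

Emit:
apply_moves(moves=[[0,0,0.01,0,0,0,0.1],[0,0,0.02,0,0,0,0.1],[0,0,0.03,0,0,0,0.1],[0,0,0.036,0,0,0,0.1],[0,0,0.041,0,0,0,0.1],[0,0,0.041,0,0,0,0.1]])

```text
time_s: 13.1
tool_pos: [0.5775, 0.1032, 0.0934]
tool_rot: [-179.9, 0.0, 162.3]
force: [-2.2, -0.9, 5.4]
grip_width: 0.0257
grasp_force: 25.0
```

Lugs are on the rim. Slide toward dock +x in small steps, watching for a drop.

Emit:
apply_moves(moves=[[-0.003,0,0,0,0,0,0.1],[-0.006,0,0,0,0,0,0.1],[-0.009,0,0,0,0,0,0.1],[-0.012,0,0,0,0,0,0.1],[-0.012,0,0,0,0,0,0.1]])

```text
time_s: 13.6
tool_pos: [0.5786, 0.103, 0.0935]
tool_rot: [-179.9, -0.1, 162.3]
force: [-6.2, -0.7, 9.6]
grip_width: 0.0258
grasp_force: 25.0
```

Emit:
apply_moves(moves=[[-0.003,0,0,0,0,0,0.1],[-0.006,0,0,0,0,0,0.1],[-0.009,0,0,0,0,0,0.1],[-0.009,0,0,0,0,0,0.1]])

```text
time_s: 14.0
tool_pos: [0.5793, 0.1027, 0.0935]
tool_rot: [-179.9, -0.2, 162.3]
force: [-9.4, -1.6, 11.1]
grip_width: 0.0259
grasp_force: 25.0
```

High friction; the tote lags. I'll hop instead of drag.

Emit:
apply_moves(moves=[[0,0,-0.012,0,0,0,0.1],[0,0,-0.02,0,0,0,0.1],[0,0,-0.01,0,0,0,0.1],[0,0,-0.004,0,0,0,0.1],[0,0,-0.002,0,0,0,0.1]])

```text
time_s: 14.5
tool_pos: [0.5819, 0.1017, 0.0924]
tool_rot: [180.0, 0.0, 162.3]
force: [0.1, -1.5, -1.2]
grip_width: 0.0256
grasp_force: 25.0
```

Emit:
apply_moves(moves=[[-0.007,0,-0.018,0,0,0,0.1],[-0.007,0,-0.018,0,0,0,0.1],[-0.007,0,-0.008,0,0,0,0.1],[-0.007,0,-0.003,0,0,0,0.1],[-0.007,0,0,0,0,0,0.1]])

```text
time_s: 15.0
tool_pos: [0.5829, 0.1014, 0.0926]
tool_rot: [-180.0, -0.0, 162.3]
force: [-0.5, -1.5, -1.4]
grip_width: 0.026
grasp_force: 25.0
```

Emit:
apply_moves(moves=[[-0.007,0,-0.018,0,0,0,0.1],[-0.007,0,-0.018,0,0,0,0.1],[-0.007,0,-0.008,0,0,0,0.1],[-0.007,0,-0.003,0,0,0,0.1],[-0.007,0,0,0,0,0,0.1]])

```text
time_s: 15.5
tool_pos: [0.5845, 0.101, 0.0932]
tool_rot: [-180.0, 0.0, 162.3]
force: [-2.1, -2.3, 5.5]
grip_width: 0.0255
grasp_force: 25.0
```

The first two hops were in the pockets: no contact force and below rim rest height. The third is out again. I'll go back 2 mm and lower.

Emit:
apply_moves(moves=[[0,0,-0.018,0,0,0,0.1],[0.01,-0.002,-0.018,0,0,0,0.1],[0.01,-0.002,-0.008,0,0,0,0.1],[0.01,-0.002,0,0,0,0,0.1],[0.01,-0.002,0.006,0,0,0,0.1],[0.01,-0.002,0.012,0,0,0,0.1],[0.01,-0.002,0.016,0,0,0,0.1],[0.01,-0.002,0.016,0,0,0,0.1]])

```text
time_s: 16.3
tool_pos: [0.5821, 0.1015, 0.0893]
tool_rot: [180.0, -0.0, 162.3]
force: [0.3, -0.0, -1.9]
grip_width: 0.0258
grasp_force: 25.0
```

Emit:
apply_moves(moves=[[0,0,0.005,0,0,0,0.1],[0,0,0.01,0,0,0,0.1],[0,0,0.015,0,0,0,0.1],[0,0,0.02,0,0,0,0.1],[0,0,0.025,0,0,0,0.1],[0,0,0.025,0,0,0,0.1]], grip_force=40)

```text
time_s: 16.9
tool_pos: [0.5824, 0.1008, 0.0851]
tool_rot: [-179.9, 0.0, 162.3]
force: [-1.6, -2.5, 4.5]
grip_width: 0.0254
grasp_force: 40.0
```

Emit:
apply_moves(moves=[[0,0,0.005,0,0,0,0.1],[0,0,0.01,0,0,0,0.1],[0,0,0.015,0,0,0,0.1],[0,0,0.02,0,0,0,0.1],[0,0,0.02,0,0,0,0.1]])

```text
time_s: 17.4
tool_pos: [0.5828, 0.1012, 0.0805]
tool_rot: [180.0, 0.1, 162.3]
force: [0.8, -1.1, 1.3]
grip_width: 0.0255
grasp_force: 40.0
```

Emit:
apply_moves(moves=[[0,0,0.005,0,0,0,0.1],[0,0,0.01,0,0,0,0.1],[0,0,0.015,0,0,0,0.1],[0,0,0.02,0,0,0,0.1],[0,0,0.02,0,0,0,0.1]])

```text
time_s: 17.9
tool_pos: [0.5823, 0.1012, 0.0763]
tool_rot: [-180.0, 0.0, 162.3]
force: [2.0, -0.8, 0.1]
grip_width: 0.0257
grasp_force: 40.0
```

Emit:
apply_moves(moves=[[0,0,0.003,0,0,0,0.1],[0,0,0.006,0,0,0,0.1],[0,0,0.009,0,0,0,0.1],[0,0,0.009,0,0,0,0.1]])

```text
time_s: 18.3
tool_pos: [0.5822, 0.1014, 0.0754]
tool_rot: [-180.0, 0.0, 162.3]
force: [-1.6, -2.4, 7.0]
grip_width: 0.0256
grasp_force: 40.0
```

Emit:
apply_moves(moves=[[0,0,0.002,0,0,0,0.1],[0,0,0.004,0,0,0,0.1],[0,0,0.004,0,0,0,0.1]])

```text
time_s: 18.6
tool_pos: [0.5822, 0.1014, 0.0754]
tool_rot: [-179.9, 0.0, 162.3]
force: [-3.2, -3.4, 11.9]
grip_width: 0.0258
grasp_force: 40.0
```

Fully home (z stopped at .0754, 18 mm below rim rest). Relieve the push, open and retreat.

Emit:
apply_moves(moves=[[0,0,-0.005,0,0,0,0.1],[0,0,-0.01,0,0,0,0.1],[0,0,-0.01,0,0,0,0.4],[0,0,-0.01,0,0,0,0.8],[0,0,-0.01,0,0,0,0.8],[0,0,-0.01,0,0,0,0.8],[0,0,-0.01,0,0,0,0.8],[0,0,-0.01,0,0,0,0.8],[0,0,-0.01,0,0,0,0.8]])

```text
time_s: 19.5
tool_pos: [0.5823, 0.1013, 0.0759]
tool_rot: [-180.0, -0.0, 162.3]
force: [0.1, 0.6, 0.5]
grip_width: 0.0678
grasp_force: 0.0
```

Emit:
apply_moves(moves=[[0,0,-0.05,0,0,0,0.8],[0,0,-0.15,0,0,0,0.8],[0,0,-0.3,0,0,0,0.8],[0,0,-0.5,0,0,0,0.8],[0,0,-0.7,0,0,0,0.8],[0,0,-0.8,0,0,0,0.8],[0,0,-0.8,0,0,0,0.8],[0,0,-0.8,0,0,0,0.8]])

```text
time_s: 20.3
tool_pos: [0.5823, 0.1013, 0.2362]
tool_rot: [-180.0, 0.0, 162.3]
force: [0.2, -0.4, -0.3]
grip_width: 0.0695
grasp_force: 0.0
```

```bash
python3 - <<'E'
from h import *
im=viewer.read_camera("scene"); a=im[140:250,250:360,::-1]
im=viewer.read_camera("top"); b=im[110:220,160:270,::-1]
cv2.imwrite("pics/g4.png",cv2.resize(np.hstack([a,b]),(800,400),interpolation=cv2.INTER_CUBIC))
E
```

```text
(no output)
```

View pics/g4.png

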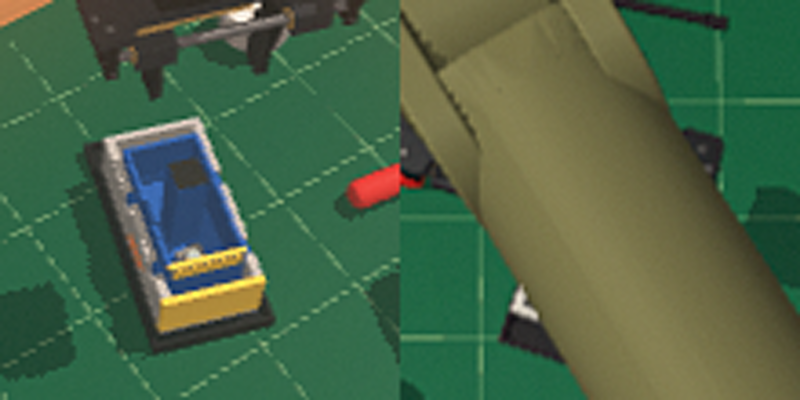

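The tote sits low and level in the bin, yellow end at (207,262) over the bin's yellow end, with the module inside at (188,253). The gripper is clear.

```bash
python3 -c "
from cell import env
print(env.sign_off())"
```

```text
the job is handed in; nothing more can be done
None
```

The tote was lifted, turned half a turn and pressed fully home in the bin, yellow end over yellow end, with the module still inside; it was released and the job handed in at about 20 s, with no verdict returned.

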